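# Push the aluminium plate home in the drill jig and lock the cam lever

## Task

Load the drill jig for drilling, by pushing only: push the aluminium plate flat against the jig's long rail, slide it along the rail under the bridge until its end meets the stop, then swing the cam lever round against the plate until it clamps tight, and let go. The plate stays lying on the jig's board all the time (never lift or tip it), and the other things on the bench stay where they are.

Things in the scene. Friction and masses are not known exactly. Their poses are not given: they have to be found in the camera images.
- jig: Drill jig screwed to the bench, left of the vice: dark plywood board 190 x 420 x 12 mm with a steel rail, end stop, bridge and cam lever. Origin on the bench under the board; x points from its open front (robot side) to the rail, y along the rail to the stop, z up. Board: x -100 to 90, y -200 to 220, top at z = 12. A plate that is home has its centre at x = 16, y = 47.5, long side along y.
- corner (a point): Inner corner where rail and stop meet, on the board's top (jig frame: x 60, y 175, z 12). The rail's flat face, at x = 60, faces -x and runs from y = -195 to 200; the stop's flat face, at y = 175, faces -y, from x = -20 to 60. Both stand 15 mm above the board.
- bridge (a point): Middle of the bridge's underside (jig frame: x 35, y 167, z 27). The dark bridge, with two bush rings on top, lies on rail and stop as a roof over x -18 to 88, y 134 to 200, and is 12 mm thick (17 mm at the rings). The plate passes under it with 4 mm to spare.
- plate: Thick flat aluminium plate, 88 x 255 x 11 mm, about 0.6 kg, sliding on the jig's board with 2 to 6 N; at first it lies askew there, off the rail and short of the bridge and the stop. Origin: centre of its underside; y along the 255 mm length, x across, z up. Either end may lead.
- clamp_lever (a joint): Cam lever at the jig's open front, beside the stop. In rad: 0 = open, the lever pointing (jig frame) 22 degrees from -x towards -y; it grows counter-clockwise seen from above, the grip coming round towards -y, then +x; end stop at 1.25, lever about parallel to the rail. Open, the cam leaves the plate 6 mm; it meets a plate that is home at about 1.0, then tightens to the end stop.
- pivot (a point): Pivot axis of the cam lever (upright), at the height of the lever's axis: jig frame x -53.3, y 148, z 32.5. The steel cam disc, 34 mm across and set 9 mm off centre, lies under the lever at the plate's height. The lever turns with about 1 N at its grip, rising to some 10 N at the end stop, and stays where it is left.
- lever_end (a point): Outer end of the lever, on its axis, 100 mm from the pivot, 32.5 mm above the bench. The lever is a level rod 10 mm thick, and from 54 mm outwards a round black grip 16 mm thick; its underside is 12 mm above the board.
- pencil: Orange pencil 138 mm long on the bench right of the jig; bystander. Origin: centre of its underside.
- coupling: Nickel tube coupling 19 x 42 x 17 mm on the bench before the jig's right part; bystander. Origin: centre of its underside.
- caliper: Steel caliper 200 mm long, 10 mm high, on the right half of the bench; bystander. Origin: centre of its underside.
- rivet_tin: Low round green tin, 65 mm wide, 27 mm high, behind the rail; bystander. Origin: centre of its underside.
- marker: Black marker pen 123 mm long, 12 mm thick, behind the rail; bystander. Origin: centre of its underside.
- hammer: Hammer 247 mm long with a wooden handle, lying at the left of the bench; bystander. Origin: centre of its underside.

How it is judged:
By the outcome, as a careful person would: the job done as asked, in the order asked, and still so for the second after the job is handed in, with the robot touching nothing.
It also fails if it takes over 64 s, if anything falls off the work surface, if the arm or the gripper's body presses on something with over 40 N, if the wrist force passes 120 N, or if a joint passes its speed limit or range.

## Robot

A 7-joint arm with a two-finger parallel gripper is mounted at the origin on a cart in front of the work surface, level with it; the furniture and walls round the work are solid. World frame = base frame: x ahead of the robot, y to its left, z up, the work surface at z = 0. Lengths are in m, angles in degrees, forces in N, time in s.
With the tool pointing down it reaches from about 0.4 to 0.85 m from the base axis. Payload 4.5 kg.
Tool frame: the origin (TCP) lies on the centre line of the jaws, within the pads' length; the fingertips stand 19 mm ahead of it and the grasp point (between the pads) is the TCP (env.tip_extent is the distance from the TCP to the fingertips, in m); z points along the fingers, y is the line along which they close (so a half turn about z gives the same grasp; the last joint's range is limited). The gripper opens to 88 mm and grips with 3 to 60 N. Pads are 18 mm wide; open, the fingers measure 123 mm over their backs; the gripper's body (75 mm by 187 mm) begins 45 mm behind the grasp point.
Start: joints at [67.254, 39.483, -11.15, 89.685, 9.013, 51.709, -12.324], TCP at [0.261, -0.568, 0.258] pointing down, gripper open.
Joint ranges: [-172.22, 172.22], [-26.19, 119.32], [-84.43, 86.54], [7.71, 146.69], [-57.33, 237.33], [2.42, 119.75], [-152.13, 152.13]. Speed limits (degrees/s): [147.25, 147.25, 180, 180, 180, 180, 180].

## Interface

Orientations are given as a 3x3 rotation matrix whose columns are the frame's x, y, z axes.
In Python, from plant import env gives the robot as it stands. The module is installed in compiled form; this text tells all that it offers.
- The arm moves only by the tool drive_tool, never from a script. Its arguments are lists of equal length, an entry for each row: "gripper": the closure, from -1 (fully open) to 1 (shut); "translation": the shift along the tool's x, y, z in m, a list of three; "turn": the turn, a rotation vector about the tool's x, y, z in rad, a list of three. In form: {"gripper": [gripper, ...], "translation": [[x, y, z], ...], "turn": [[rx, ry, rz], ...]}. A call has 1 to 8 rows; each row shifts and turns the commanded pose from where the row before left it, along the tool's axes as they then stand; what a row does not reach is not made up. A row lasts 1/12 s, in which the tool goes at most 41.7 mm and 7.16 degrees, less where a joint would pass 70% of its speed; a pose out of reach is approached as far as the arm can. A call with a gripper value outside its range is refused whole. The fingers move at their own pace and stop on an object; "squeeze" is the grip in N (left out, the last holds). Time passes only in rows, so rows that do not move let the fingers close. It gives the time, the measured TCP pose, the force, the opening and the grip force at its end, in the units of the state.
- env.sense(): the state, without advancing time (a new reading comes with each control period).
- env.read_camera(name): name is "scene" or "side" or "wrist"; returns the picture (480x640x3 uint8, blue, green, red); there is no depth.
- env.get_calibration(name): a dict with "intrinsics" (3x3 intrinsics, pixels), "extrinsics" (4x4, takes a point from camera to world coordinates); the wrist camera has in their place "tool_from_camera" (4x4, takes a point from camera to tool coordinates, whose origin is the TCP and whose axes are the flange's). Camera axes: x right, y up, looking along -z (the intrinsics and any distortion apply to the point x, -y, -z); pixel columns grow to the right and rows downward; lengths in m; the calibration is good to about 2 mm. The wrist camera is an equidistant fisheye: a pixel r from the principal point sees the ray r / f radians off the axis. A picture is of the moment at which its call begins: read the wrist's pose just before it. get_calibration takes no time and is no camera call.
- env.job_done(): hands the job in; it is judged then, once.
The state is a dict: "time_s": time; "joints": joint angles; "qvel": joint speeds; "joint_torque": joint torques, N m; "tool_pos": TCP position; "orientation": TCP orientation; "contact_force": force on the tool from outside, world axes, zero at the start; "torque": the same for the moment, N m; "gripper_width": finger opening in m; "grip_force": force on a finger pad.
Only numpy, scipy, OpenCV 4.12 (cv2) and the standard library are available. Lean on these libraries where they do the work, as an engineer would, in place of code of your own. Each camera call takes 0.05 s, during which the arm holds its last target. There are 200 camera calls.

## Working session

There is one attempt and no reset: what is moved stays moved. The work goes in short steps, Python scripts to look and compute and a tool call to move; the robot and the scene stay as the last step left them, time stands still between calls to the robot, and variables do not carry over. Pictures are saved under pics/ and viewed, at most 10 in all, crops included, and the job is handed in when it is done.

Besides the shell and the picture viewer there is one more tool, called after "Call:" as name(argument=value, ...) on one line, values as JSON. drive_tool: Moves the arm, as the interface text tells. Its arguments: {"type":"object","properties":{"gripper":{"type":"array"},"translation":{"type":"array"},"turn":{"type":"array"},"squeeze":{"type":"number"}},"required":["gripper","translation","turn"]}

```bash
mkdir -p pics; python3 - <<'E'
from plant import env
import cv2,numpy as np
np.set_printoptions(precision=4,suppress=True)
for n in("scene","side"):
    im=env.read_camera(n);cv2.imwrite(f"pics/{n}0.png",im)
    c=env.get_calibration(n);print(n,c)
s=env.sense();print(s)
print(env.get_calibration("wrist"))
E
```

```text
scene {'intrinsics': array([[552.9731,   0.    , 319.5782],
       [  0.    , 552.9731, 230.0156],
       [  0.    ,   0.    ,   1.    ]]), 'extrinsics': array([[-0.8795,  0.3041, -0.366 ,  0.0912],
       [-0.4757, -0.5759,  0.6648,  0.9094],
       [-0.0086,  0.7588,  0.6512,  0.8622],
       [ 0.    ,  0.    ,  0.    ,  1.    ]])}
side {'intrinsics': array([[505.3186,   0.    , 325.51  ],
       [  0.    , 505.3186, 233.6922],
       [  0.    ,   0.    ,   1.    ]]), 'extrinsics': array([[ 0.9995,  0.0002,  0.0324,  0.5798],
       [ 0.0255,  0.6136, -0.7892, -0.9618],
       [-0.02  ,  0.7896,  0.6133,  0.8721],
       [ 0.    ,  0.    ,  0.    ,  1.    ]])}
{'time_s': 0.1, 'joints': array([ 67.2541,  39.5277, -11.1446,  89.7383,   9.0136,  51.7091,
       -12.3234]), 'qvel': array([-0.0941, -0.1393,  0.0781, -0.1517,  0.0853, -0.0137, -0.0329]), 'joint_torque': array([ -0.003 , -52.8503,  -1.2712, -15.3838,  -0.0525,   0.002 ,
         0.0001]), 'tool_pos': array([ 0.2607, -0.5674,  0.257 ]), 'orientation': array([[ 0.9086,  0.4177, -0.0008],
       [ 0.4177, -0.9086,  0.0014],
       [-0.0001, -0.0016, -1.    ]]), 'contact_force': array([ 0.3164, -0.5255, -1.0742]), 'torque': array([ 0.0119, -0.0067,  0.0132]), 'grip_force': 0.0, 'gripper_width': 0.08811143516691905}
{'intrinsics': array([[371.6483,   0.    , 320.419 ],
       [  0.    , 371.6483, 239.3826],
       [  0.    ,   0.    ,   1.    ]]), 'tool_from_camera': array([[ 0.0003,  0.9586,  0.2847,  0.0744],
       [ 1.    , -0.0005,  0.0006,  0.0001],
       [ 0.0007,  0.2847, -0.9586, -0.1265],
       [ 0.    ,  0.    ,  0.    ,  1.    ]])}
```

View pics/scene0.png

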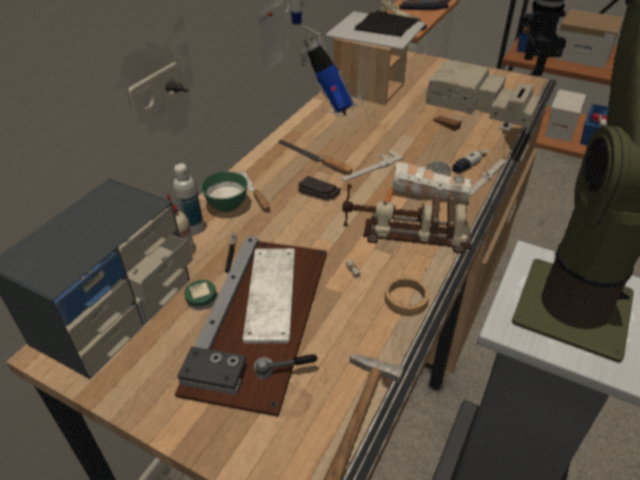

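View pics/side0.png

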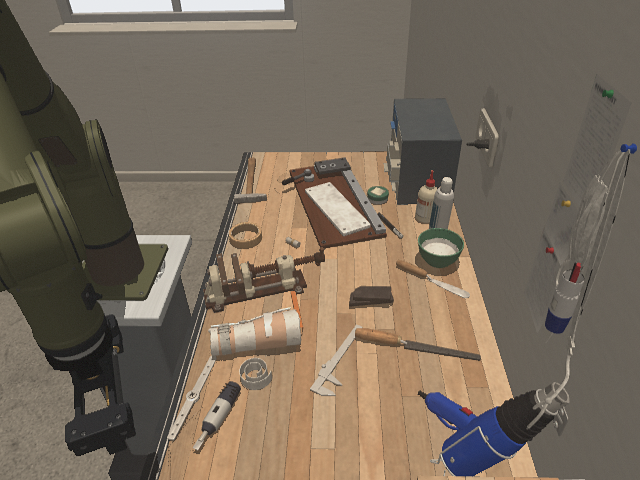

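Scene view: the jig sits at the lower left, with board corners at about (256,241), (327,250), (277,411) and (179,396). The plate spans (255,249) to (289,340), and the lever tip is at (316,357). The side view shows the same jig around (340,205). I'll zoom both and run a first colour-mask measurement.

```bash
cat >h.py <<'E'
import cv2,numpy as np
from plant import env
np.set_printoptions(precision=4,suppress=True)
def ray(n,px,z):
    c=env.get_calibration(n);E=c["extrinsics"];px=np.atleast_2d(px).astype(float)
    d=np.c_[px,np.ones(len(px))]@np.linalg.inv(c["intrinsics"]).T*[1,-1,-1]
    d=d@E[:3,:3].T;o=E[:3,3]
    return o+d*((z-o[2])/d[:,2])[:,None]
def proj(n,P):
    c=env.get_calibration(n);E=c["extrinsics"]
    p=(np.atleast_2d(P)-E[:3,3])@E[:3,:3]*[1,-1,-1]
    q=p@c["intrinsics"].T;return q[:,:2]/q[:,2:]
def plate(n,im,lo,box):
    x0,y0,x1,y1=box;h=cv2.cvtColor(im,cv2.COLOR_BGR2HSV)
    m=np.zeros(im.shape[:2],np.uint8)
    m[y0:y1,x0:x1]=((h[...,2]>lo)&(h[...,1]<70))[y0:y1,x0:x1]*255
    m=cv2.morphologyEx(m,cv2.MORPH_CLOSE,np.ones((5,5)));m=cv2.morphologyEx(m,cv2.MORPH_OPEN,np.ones((5,5)))
    c=max(cv2.findContours(m,0,cv2.CHAIN_APPROX_NONE)[0],key=cv2.contourArea)
    return c[:,0,:]
E
python3 - <<'E'
from h import *
a=cv2.imread("pics/scene0.png");b=cv2.imread("pics/side0.png")
for n,im,box in(("scene",a,(170,230,335,420)),("side",b,(275,150,400,250))):
    for lo in(120,150):
        c=plate(n,im,lo,box)
        w=ray(n,c,.023)
        r=cv2.minAreaRect((w[:,:2]*1000).astype(np.float32));print(n,lo,cv2.contourArea(c),r, cv2.boxPoints(r).ravel())
        h=cv2.approxPolyDP(c,8,True)[:,0];print(h.tolist())
    px={"scene":[(327,250),(256,241),(277,411),(179,396)],"side":[(324,246),(385,236),(290,169),(350,166)]}[n]
    print(ray(n,px,.012)[:,:2])
cv2.imwrite("pics/c1.png",cv2.resize(a[230:420,165:345],None,fx=3.15,fy=3.15,interpolation=2))
cv2.imwrite("pics/c2.png",cv2.resize(b[150:255,270:410],None,fx=5.6,fy=5.6,interpolation=2))
E
```

```text
scene 120 3871.5 ((562.0150756835938, 268.53912353515625), (90.3299560546875, 257.7789306640625), 28.390169143676758) [460.9986 360.4523 583.5656 133.6764 663.0316 176.6259 540.4645 403.4018]
[[293, 248], [254, 249], [244, 340], [288, 339]]
scene 150 3682.0 ((561.9583740234375, 268.7110290527344), (87.0368423461914, 252.36672973632812), 28.1595516204834) [464.0414 359.4213 583.1404 136.9256 659.8754 178.0007 540.7763 400.4965]
[[257, 249], [244, 339], [287, 339], [293, 250]]
[[0.521  0.0948]
 [0.6803 0.1444]
 [0.4072 0.4936]
 [0.5743 0.5497]]
side 120 2027.5 ((576.9653930664062, 288.6796875), (168.09228515625, 325.7350158691406), 17.523536682128906) [447.7805 418.683  545.8586 108.0642 706.1503 158.6764 608.0722 469.2952]
[[307, 188], [343, 233], [383, 228], [351, 171], [363, 213], [330, 183]]
side 150 1784.5 ((581.614501953125, 265.57470703125), (166.0057830810547, 271.5686340332031), 16.69763946533203) [463.0978 371.7851 541.1252 111.6673 700.1312 159.3643 622.1038 419.4821]
[[307, 188], [342, 232], [382, 228], [357, 183], [364, 214], [330, 183]]
[[0.5317 0.0911]
 [0.6982 0.1347]
 [0.407  0.4964]
 [0.607  0.5144]]
```

View pics/c1.png

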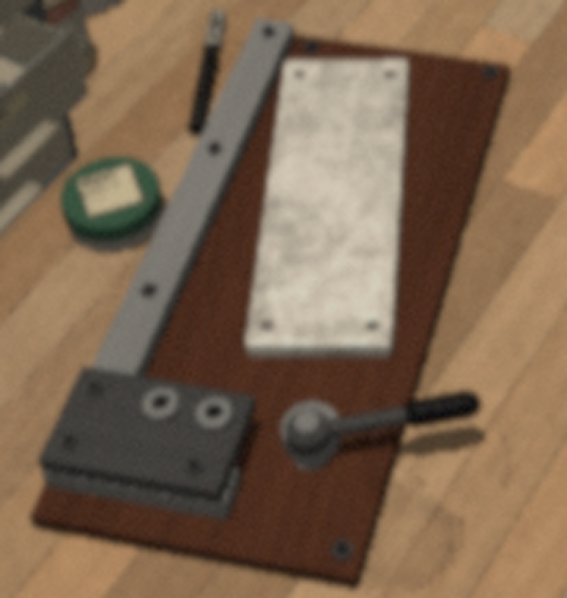

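View pics/c2.png

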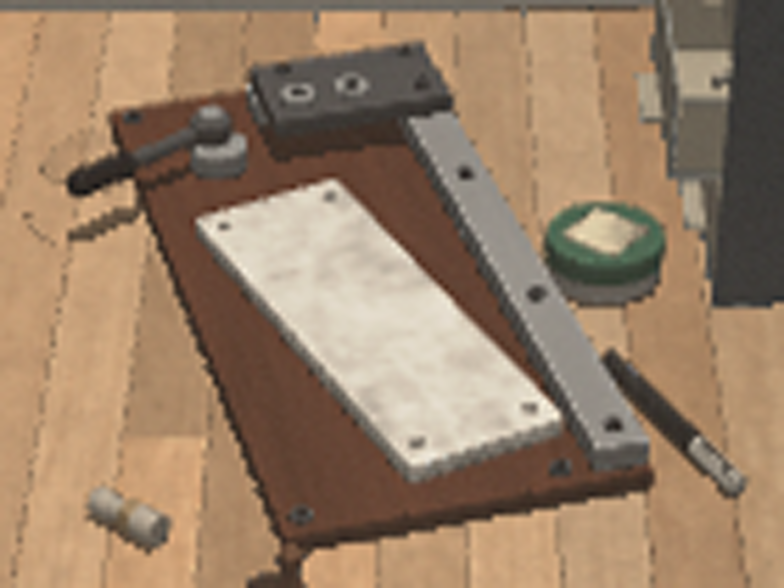

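Both crops are clear. Scene crop: board corners (510,68), (357,583), (35,518); bridge top (85,370), (252,397), (215,495), (43,462); plate top (287,58), (408,58), (392,345), (247,345). Side crop: plate top (197,218), (337,180), (560,415), (412,470). I'll fit the known rigid sizes to these points in both views.

```bash
cat >>h.py <<'E'
from scipy.optimize import least_squares
def T(p,P):
    P=np.atleast_2d(P).astype(float)/1000;c,s=np.cos(p[2]),np.sin(p[2])
    return np.c_[P[:,:2]@np.array([[c,s],[-s,c]])+p[:2],P[:,2]]
def fit(obs,p0):  # obs: [(cam,px,xyz_mm)]
    f=lambda p:np.concatenate([(proj(n,T(p,P))-px) for n,px,P in obs]).ravel()
    r=least_squares(f,p0,loss="soft_l1");return r.x,f(r.x).reshape(-1,2)
E
python3 - <<'E'
from h import *
A=lambda l:(np.array(l)+.5)/3.15-.5+[165,230]
B=lambda l:(np.array(l)+.5)/5.6-.5+[270,150]
br=[(88,134,39),(-18,134,39),(-18,200,39),(88,200,39)]
js=("scene",A([(510,68),(357,583),(35,518),(85,370),(252,397),(215,495),(43,462)]),[(-100,-200,12),(-100,220,12),(90,220,12)]+br)
jd=("side",B([(285,540),(652,475),(110,118),(452,100),(262,122),(250,70),(422,43)]),[(-100,-200,12),(90,-200,12),(-100,220,12)]+br)
pl=[(44,-127.5,23),(-44,-127.5,23),(-44,127.5,23),(44,127.5,23)]
ps=("scene",A([(287,58),(408,58),(392,345),(247,345)]),pl)
pd=("side",B([(560,415),(412,470),(197,218),(337,180)]),pl)
for nm,o in(("jig",[js,jd]),("jig s",[js]),("jig d",[jd]),("pl",[ps,pd]),("pl s",[ps]),("pl d",[pd])):
    p,r=fit(o,[.55,.3,.3]);print(nm,p,np.degrees(p[2]),"rms",np.sqrt((r**2).mean()),abs(r).max())
    if nm=="jig":J=p;print(r)
    if nm=="pl":P=p
np.save("jig.npy",J)
def inv(q): c,s=np.cos(J[2]),np.sin(J[2]);d=np.atleast_2d(q)[:,:2]-J[:2];return d@np.array([[c,-s],[s,c]])*1000
print("plate in jig",inv(P[None,:2]),np.degrees(P[2]-J[2]));print(inv(T(P,pl)))
print("corner,pivot,home",T(J,[(60,175,12),(-53.3,148,32.5),(16,47.5,12)]))
E
```

```text
jig [0.5601 0.3147 0.2855] 16.359466029505572 rms 1.0494901935070053 2.154689742999949
[[ 0.6719 -1.212 ]
 [ 0.268  -0.5852]
 [-1.8556  0.1544]
 [-0.4891 -1.0508]
 [ 1.5427 -0.0201]
 [ 1.5157 -0.2031]
 [-1.4952 -0.368 ]
 [-0.6002 -0.8496]
 [ 0.2984 -1.4076]
 [-0.6541 -1.8358]
 [-0.101  -1.4535]
 [ 2.1547 -0.5044]
 [-0.6284 -1.08  ]
 [-0.5592 -0.8718]]
jig s [0.5599 0.3154 0.286 ] 16.38426461897803 rms 0.9807895810868008 1.979667595999814
jig d [0.5607 0.3087 0.2837] 16.257213512532328 rms 0.7751262036883005 2.34059483400506
pl [0.5616 0.2669 0.4884] 27.98171815285218 rms 0.39519466394236724 1.0334359985956212
pl s [0.5614 0.2671 0.4906] 28.10879035641708 rms 0.2128973079799991 0.38313030261872427
pl d [0.5618 0.2666 0.4822] 27.630684601910158 rms 0.464493589055783 0.9453606227355067
plate in jig [[-12.0366 -46.2418]] 11.622252123346607
[[  56.7472 -162.2636]
 [ -29.4486 -179.9919]
 [ -80.8204   69.7799]
 [   5.3753   87.5082]]
corner,pivot,home [[0.5684 0.4995 0.012 ]
 [0.4673 0.4417 0.0325]
 [0.5621 0.3648 0.012 ]]
```

Fit quality is good: jig at (0.560, 0.315) with yaw 16.4°, and the plate about 1 px rms at jig (-12,-46), +11.6°. Reach is fine too. I'll travel over the bench in two legs.

Call:
drive_tool(gripper=[-0.36,-0.36,-0.36,-0.36,-0.36,-0.36,-0.36,-0.36], translation=[[0.022,-0.019,0],[0.022,-0.019,0],[0.022,-0.019,0],[0.022,-0.019,0],[0.022,-0.019,0],[0.022,-0.019,0],[0.022,-0.019,0],[0.022,-0.019,0]], turn=[[0,0,0],[0,0,0],[0,0,0],[0,0,0],[0,0,0],[0,0,0],[0,0,0],[0,0,0]])

```text
time_s: 0.77
tool_pos: [0.3576, -0.3548, 0.2575]
orientation: [[0.909, 0.417, -0.0], [0.417, -0.909, 0.0], [-0.0, -0.001, -1.0]]
contact_force: [-0.5, 0.6, -0.3]
gripper_width: 0.0598
grip_force: 0.0
```

Call:
drive_tool(gripper=[-0.36,-0.36,-0.36,-0.36,-0.36,-0.36,-0.36,-0.36], translation=[[0.022,-0.019,0],[0.022,-0.019,0],[0.022,-0.019,0],[0.022,-0.019,0],[0.022,-0.019,0],[0.022,-0.019,0],[0.022,-0.019,0],[0.022,-0.019,0]], turn=[[0,0,0],[0,0,0],[0,0,0],[0,0,0],[0,0,0],[0,0,0],[0,0,0],[0,0,0]])

```text
time_s: 1.43
tool_pos: [0.4541, -0.1433, 0.2575]
orientation: [[0.909, 0.418, -0.001], [0.418, -0.909, 0.0], [-0.0, -0.0, -1.0]]
contact_force: [-0.0, -0.4, -0.5]
gripper_width: 0.0602
grip_force: 0.0
```

Call:
drive_tool(gripper=[-0.36,-0.36,-0.36,-0.36,-0.36,-0.36,-0.36,-0.36], translation=[[0,0,0],[0,0,0],[0.011,-0.0324,0],[0.011,-0.0324,0],[0.011,-0.0324,0],[0.011,-0.0324,0],[0.011,-0.0324,0],[0.011,-0.0324,0]], turn=[[0,0,0.073],[0,0,0.073],[0,0,0],[0,0,0],[0,0,0],[0,0,0],[0,0,0],[0,0,0]])

```text
time_s: 2.1
tool_pos: [0.4622, 0.0621, 0.2576]
orientation: [[0.96, 0.281, -0.0], [0.281, -0.96, -0.0], [-0.0, 0.0, -1.0]]
contact_force: [1.1, -0.6, -0.8]
gripper_width: 0.06
grip_force: 0.0
```

Call:
drive_tool(gripper=[-0.36,-0.36,-0.36,-0.36,-0.36,-0.36,-0.36,-0.36], translation=[[0.011,-0.0324,0],[0.011,-0.0324,0],[0.011,-0.0324,0],[0.011,-0.0324,0],[0.011,-0.0324,0],[0.011,-0.0324,0],[0,0,0],[0,0,0]], turn=[[0,0,0],[0,0,0],[0,0,0],[0,0,0],[0,0,0],[0,0,0],[0,0,0],[0,0,0]])

```text
time_s: 2.77
tool_pos: [0.4705, 0.2679, 0.2572]
orientation: [[0.958, 0.285, -0.001], [0.285, -0.958, 0.001], [-0.001, -0.001, -1.0]]
contact_force: [0.2, -0.3, 0.2]
gripper_width: 0.0599
grip_force: 0.0
```

```bash
cat >>h.py <<'E'
J=np.load("jig.npy")
def inv(q): c,s=np.cos(J[2]),np.sin(J[2]);d=np.atleast_2d(q)[:,:2]-J[:2];return d@np.array([[c,-s],[s,c]])*1000
def st():
    s=env.sense();R=s["orientation"];c,n=np.cos(J[2]),np.sin(J[2]);f=s["contact_force"]
    print("t",s["time_s"],"jig",inv(s["tool_pos"][None]),"z",s["tool_pos"][2],"yaw",np.degrees(np.arctan2(R[1,0],R[0,0])-J[2]),"Fjig",f[0]*c+f[1]*n,-f[0]*n+f[1]*c,f[2],"w",s["gripper_width"],s["joints"])
    return s
E
python3 -c "
from h import *
st()"
```

```text
t 2.7667 jig [[-99.0941 -19.6536]] z 0.25719565524397775 yaw 0.2235937836517455 Fjig 0.14185875884555643 -0.40103809703335663 0.17296286011715734 w 0.0598797284620561 [ -32.7222   33.046    -2.8848  104.5       2.2516   42.5226 -110.2181]
```

Call:
drive_tool(gripper=[-0.36,-0.36,-0.36,-0.36,-0.36,-0.36,-0.36,-0.36], translation=[[0,0,0.038],[0,0,0.038],[0,0,0.038],[0,0,0.038],[0,0,0.03],[0,0,0.022],[0,0,0.012],[0,0,0.006]], turn=[[0,0,0],[0,0,0],[0,0,0],[0,0,0],[0,0,0],[0,0,0],[0,0,0],[0,0,0]])

```text
time_s: 3.43
tool_pos: [0.4708, 0.2635, 0.0342]
orientation: [[0.96, 0.279, -0.002], [0.279, -0.96, -0.003], [-0.003, 0.002, -1.0]]
contact_force: [0.2, -0.3, 0.6]
gripper_width: 0.0599
grip_force: 0.0
```

Call:
drive_tool(gripper=[-0.36,-0.36,-0.36,-0.36,-0.36,-0.36], translation=[[0,0,0],[0.004,0,0],[0.004,0,0],[0.004,0,0],[0.004,0,0],[0.004,0,0]], turn=[[0,0,0],[0,0,0],[0,0,0],[0,0,0],[0,0,0],[0,0,0]])

```text
time_s: 3.93
tool_pos: [0.4899, 0.2712, 0.0364]
orientation: [[0.959, 0.282, -0.002], [0.282, -0.959, -0.001], [-0.002, 0.0, -1.0]]
contact_force: [-5.5, -1.2, 2.2]
gripper_width: 0.0598
grip_force: 2.1
```

```bash
python3 -c "
from h import *
st()"
```

```text
t 3.9333 jig [[-79.5823 -22.0035]] z 0.03637187714837508 yaw 0.011844933440791308 Fjig -5.628011823496539 0.3712626678415907 2.230518704917973 w 0.059843620385224394 [ -32.74     54.5224   -1.5859  108.6027    4.3279   17.0321 -111.4302]
```

Call:
drive_tool(gripper=[-0.36,-0.36,-0.36,-0.36,-0.36,-0.36,-0.36,-0.36], translation=[[0.004,0,0.001],[0.004,0,0.001],[0.004,0,0],[0.004,0,0],[0.004,0,0],[0.004,0,0],[0.004,0,0],[0.004,0,0]], turn=[[0,0,0],[0,0,0],[0,0,0],[0,0,0],[0,0,0],[0,0,0],[0,0,0],[0,0,0]])

```text
time_s: 4.6
tool_pos: [0.522, 0.2802, 0.0336]
orientation: [[0.96, 0.281, 0.001], [0.281, -0.96, 0.0], [0.001, 0.0, -1.0]]
contact_force: [-2.5, 0.8, -0.7]
gripper_width: 0.0601
grip_force: 1.1
```

```bash
python3 -c "
from h import *
st()
cv2.imwrite('pics/s1.png',cv2.resize(env.read_camera('scene')[220:420,150:370],None,fx=3,fy=3))"
```

```text
t 4.6 jig [[-46.2664 -22.3447]] z 0.03359308811013046 yaw -0.05959771546479225 Fjig -2.1489405908257684 1.4325526363960819 -0.7355755886390043 w 0.060074572883615104 [ -31.5923   55.8906   -1.9372  102.9691    4.4836   21.1864 -110.5599]
```

View pics/s1.png

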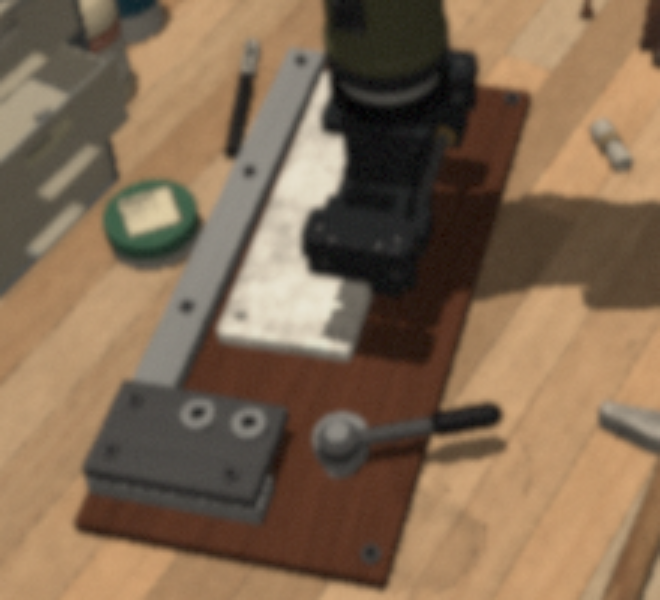

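The plate has turned almost parallel to the rail, with only a small gap left by the front end at (220,340). I'll keep pushing gently.

Call:
drive_tool(gripper=[-0.36,-0.36,-0.36,-0.36,-0.36], translation=[[0.003,0,0],[0.003,0,0],[0.002,0,0],[0.002,0,0],[0,0,0]], turn=[[0,0,0],[0,0,0],[0,0,0],[0,0,0],[0,0,0]])

```text
time_s: 5.07
tool_pos: [0.5295, 0.282, 0.0336]
orientation: [[0.96, 0.281, -0.003], [0.281, -0.96, -0.002], [-0.004, 0.001, -1.0]]
contact_force: [-6.7, -1.0, 4.0]
gripper_width: 0.0599
grip_force: 3.2
```

```bash
python3 -c "
from h import *
st()"
```

```text
t 5.0667 jig [[-38.5423 -22.7611]] z 0.03360569663805617 yaw -0.05990422708113222 Fjig -6.72064480291524 0.8817407040010901 4.0203950302684435 w 0.05992719228512103 [ -31.2725   56.2285   -2.0765  101.3767    4.4938   22.6969 -110.2812]
```

Call:
drive_tool(gripper=[-0.36,-0.36,-0.36,-0.36], translation=[[0.002,0,0],[0.001,0,0],[0.001,0,0],[0,0,0]], turn=[[0,0,0],[0,0,0],[0,0,0],[0,0,0]])

```text
time_s: 5.4
tool_pos: [0.5297, 0.2821, 0.0335]
orientation: [[0.96, 0.281, -0.01], [0.281, -0.96, -0.005], [-0.011, 0.002, -1.0]]
contact_force: [-12.6, -3.1, 10.7]
gripper_width: 0.0596
grip_force: 6.6
```

```bash
python3 -c "
from h import *
st()"
```

```text
t 5.4 jig [[-38.3147 -22.7538]] z 0.03351173715194879 yaw -0.03507698170939349 Fjig -12.949049795968884 0.5714870539017878 10.660741630780729 w 0.05964008930619046 [ -31.1695   56.3383   -2.1991  100.9151    4.4594   23.4773 -110.1757]
```

The tool stalled at x = -38 with force rising to 13 N, so the plate is against the rail. I'll back off and lift, then look again and check clearance to the vice handle.

Call:
drive_tool(gripper=[-0.36,-0.36,-0.36,-0.36,-0.36,-0.36,-0.36,-0.36], translation=[[-0.006,0,0],[-0.01,0,0],[-0.01,0,0],[0,0,-0.03],[0,0,-0.035],[0,0,-0.035],[-0.02,0,0],[-0.02,0,0]], turn=[[0,0,0],[0,0,0],[0,0,0],[0,0,0],[0,0,0],[0,0,0],[0,0,0],[0,0,0]])

```text
time_s: 6.07
tool_pos: [0.4757, 0.2669, 0.1366]
orientation: [[0.96, 0.279, 0.011], [0.279, -0.96, 0.006], [0.012, -0.002, -1.0]]
contact_force: [-0.5, 0.8, -0.8]
gripper_width: 0.0599
grip_force: 0.0
```

```bash
python3 - <<'E'
from h import *
s=st()
a=env.read_camera("scene");b=env.read_camera("side")
cv2.imwrite("pics/d.png",np.hstack([cv2.resize(a[170:370,200:400],(400,400)),cv2.resize(b[150:350,230:430],(400,400))]))
def tri(p,q):
    O=[];D=[]
    for n,x in(("scene",p),("side",q)):
        o=env.get_calibration(n)["extrinsics"][:3,3];d=ray(n,[x],0)[0]-o;O.append(o);D.append(d/np.linalg.norm(d))
    A=sum(np.eye(3)-np.outer(d,d) for d in D);B=sum((np.eye(3)-np.outer(d,d))@o for o,d in zip(O,D))
    return np.linalg.solve(A,B)
for p,q in(((347,187),(321,249)),((348,212),(322,262))):
    w=tri(p,q);print(w,inv(w[None]))
E
```

```text
t 6.0667 jig [[-94.4481 -22.0639]] z 0.13657802601825145 yaw -0.16044164116262755 Fjig -0.24522835663833173 0.8678564261503423 -0.8206363008577751 w 0.059859715766893404 [ -32.8559   43.7017   -2.2193  110.3509    3.7718   25.3355 -111.6521]
[ 0.532  -0.0301  0.1027] [[-124.0135 -322.9098]]
[ 0.5266 -0.0139  0.0447] [[-124.7069 -305.8193]]
```

View pics/d.png

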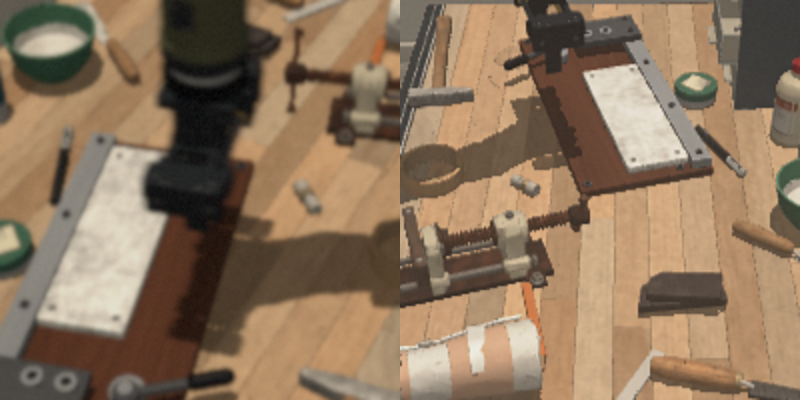

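Left half (scene) and right half (side): the plate lies parallel and close to the rail; side corners are at about (585,72), (630,63), (688,157), (630,168). The vice handle is at jig (-124,-315), well clear of the path. Next I'll fit the plate pose.

```bash
python3 - <<'E'
from h import *
q=np.array([(688,157),(630,168),(585,72),(630,63)])-[400,0]
pl=[(44,-127.5,23),(-44,-127.5,23),(-44,127.5,23),(44,127.5,23)]
a=np.array([(118,148),(172,155),(122,333),(38,320)])
side=("side",q/2+[230,150],pl);sc=("scene",(a/2+[200,170])[[0,2,3]],[pl[0],pl[2],pl[3]])
for o in([side],[side,sc]):
    p,r=fit(o,[.56,.28,.28]);print(inv(p[None,:2]),np.degrees(p[2]-J[2]),abs(r).max());print(inv(T(p,pl)))
E
```

```text
[[ 15.2596 -57.1167]] 0.9298949249126899 2.716495744775841
[[  61.323  -183.8858]
 [ -26.6654 -185.314 ]
 [ -30.8038   69.6525]
 [  57.1846   71.0806]]
[[ 14.9511 -53.6848]] 0.01300264949431865 2.5118343555407705
[[  58.98   -181.1748]
 [ -29.02   -181.1948]
 [ -29.0779   73.8052]
 [  58.9221   73.8252]]
```

Call:
drive_tool(gripper=[0.1,0.1,0.1,0.1,0.1,0.1,0.1,0.1], translation=[[0.018,0.034,0],[0.018,0.034,0],[0.018,0.034,0],[0.018,0.034,0],[0.018,0.034,0],[0.018,0.034,0],[0,0,0],[0,0,0]], turn=[[0,0,0],[0,0,0],[0,0,0],[0,0,0],[0,0,0],[0,0,0],[0,0,-0.12],[0,0,-0.12]])

```text
time_s: 6.83
tool_pos: [0.6365, 0.0955, 0.1337]
orientation: [[0.866, 0.5, 0.006], [0.5, -0.866, -0.002], [0.004, 0.005, -1.0]]
contact_force: [-0.4, 0.4, -0.0]
gripper_width: 0.0397
grip_force: 0.0
```

Call:
drive_tool(gripper=[0.1,0.1,0.1,0.1,0.1,0.1,0.1,0.1], translation=[[0,0,0],[0,0,0],[0,0,0],[0,0,0],[0,0,0],[0,0,0],[0,0,0],[0,0,0]], turn=[[0,0,-0.12],[0,0,-0.12],[0,0,-0.12],[0,0,-0.12],[0,0,-0.12],[0,0,-0.12],[0,0,-0.12],[0,0,-0.12]])

```text
time_s: 7.5
tool_pos: [0.6345, 0.0994, 0.1338]
orientation: [[0.082, 0.997, 0.004], [0.997, -0.082, 0.0], [0.001, 0.004, -1.0]]
contact_force: [-0.4, -0.8, 0.2]
gripper_width: 0.0394
grip_force: 0.0
```

Call:
drive_tool(gripper=[0.1,0.1,0.1,0.1,0.1], translation=[[0,0,0],[0,0,0],[0,0,0],[0,0,0],[0,0,0]], turn=[[0,0,-0.12],[0,0,-0.12],[0,0,-0.12],[0,0,-0.01],[0,0,0]])

```text
time_s: 7.92
tool_pos: [0.6337, 0.0994, 0.1335]
orientation: [[-0.276, 0.961, 0.002], [0.961, 0.276, 0.001], [0.0, 0.002, -1.0]]
contact_force: [-0.1, 0.3, 0.0]
gripper_width: 0.0396
grip_force: 0.0
```

```bash
python3 -c "
from h import *
st()"
```

```text
t 7.9167 jig [[   9.9482 -227.31  ]] z 0.13353694267269056 yaw 89.6508830703717 Fjig 0.011789201299243504 0.2838915184017195 0.019842010820599026 w 0.03960019348052988 [  2.9379  52.1046 -30.2914  91.8476  33.9824  45.4096 -26.0678]
```

Call:
drive_tool(gripper=[0.1,0.1,0.1,0.1,0.1,0.1,0.1,0.1], translation=[[0,0.004,0.03],[0,0,0.03],[0,0,0.025],[0,0,0.01],[0,0,0.005],[0.006,0,0],[0.006,0,0],[0.006,0,0]], turn=[[0,0,-0.006],[0,0,0],[0,0,0],[0,0,0],[0,0,0],[0,0,0],[0,0,0],[0,0,0]])

```text
time_s: 8.58
tool_pos: [0.632, 0.12, 0.0354]
orientation: [[-0.286, 0.958, 0.003], [0.958, 0.286, 0.002], [0.001, 0.003, -1.0]]
contact_force: [-0.0, 0.3, 0.1]
gripper_width: 0.0396
grip_force: 0.0
```

Call:
drive_tool(gripper=[0.1,0.1,0.1,0.1,0.1,0.1], translation=[[0.006,0,0],[0.006,0,0],[0.006,0,0],[0.006,0,0],[0.006,0,0],[0.006,0,0]], turn=[[0,0,0],[0,0,0],[0,0,0],[0,0,0],[0,0,0],[0,0,0]])

```text
time_s: 9.08
tool_pos: [0.6223, 0.1498, 0.0346]
orientation: [[-0.284, 0.959, 0.003], [0.959, 0.284, -0.005], [-0.006, 0.001, -1.0]]
contact_force: [2.1, -5.4, 5.0]
gripper_width: 0.0395
grip_force: 3.3
```

```bash
python3 -c "
from h import *
st()"
```

```text
t 9.0833 jig [[  13.2851 -175.7559]] z 0.03461853696346386 yaw 90.1163049662677 Fjig 0.5160089750904422 -5.791988354771978 5.016506788609627 w 0.039543934862752456 [ -4.6534  59.6264 -24.7386  93.5287  38.882   35.7343 -34.4802]
```

Call:
drive_tool(gripper=[0.1,0.1,0.1,0.1,0.1,0.1,0.1,0.1], translation=[[0.005,0,0],[0.005,0,0],[0.005,0,0],[0.005,0,0],[0.005,0,0],[0.005,0,0],[0.005,0,0],[0,0,0]], turn=[[0,0,0],[0,0,0],[0,0,0],[0,0,0],[0,0,0],[0,0,0],[0,0,0],[0,0,0]])

```text
time_s: 9.75
tool_pos: [0.6117, 0.1855, 0.0346]
orientation: [[-0.285, 0.958, 0.002], [0.958, 0.285, -0.002], [-0.003, 0.001, -1.0]]
contact_force: [0.9, -4.4, 3.3]
gripper_width: 0.0393
grip_force: 2.4
```

```bash
python3 -c "
from h import *
st()
a=env.read_camera('scene');b=env.read_camera('side')
cv2.imwrite('pics/d2.png',np.hstack([cv2.resize(a[220:420,150:350],(400,400)),cv2.resize(b[140:340,260:460],(400,400))]))"
```

```text
t 9.75 jig [[  13.1749 -138.4677]] z 0.034556404737635625 yaw 90.21052611158058 Fjig -0.37699672584181554 -4.520762660839555 3.259199146521294 w 0.03927661710483624 [ -8.0432  59.5437 -24.4657  93.7039  38.4277  35.3814 -37.332 ]
```

View pics/d2.png

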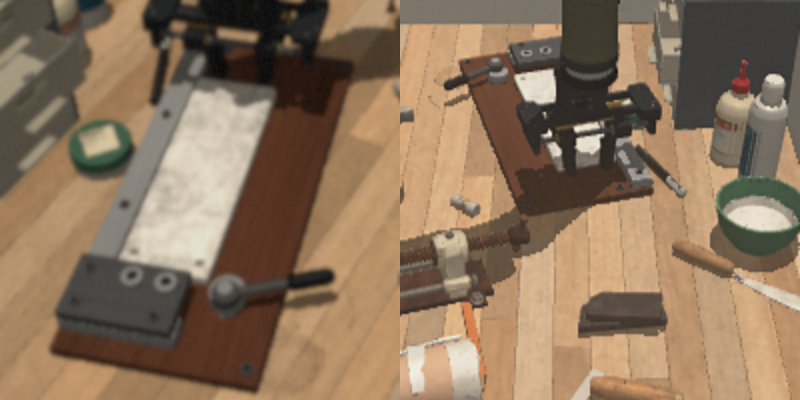

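The plate is flat on the rail and its front is just entering under the bridge (scene half, (160,270)), so I'll continue.

Call:
drive_tool(gripper=[0.1,0.1,0.1,0.1,0.1,0.1,0.1,0.1], translation=[[0.005,0,0],[0.005,0,0],[0.005,0,0],[0.005,0,0],[0.005,0,0],[0.005,0,0],[0.005,0,0],[0.003,0,0]], turn=[[0,0,0],[0,0,0],[0,0,0],[0,0,0],[0,0,0],[0,0,0],[0,0,0],[0,0,0]])

```text
time_s: 10.52
tool_pos: [0.6004, 0.2215, 0.0339]
orientation: [[-0.285, 0.959, 0.001], [0.959, 0.285, -0.003], [-0.003, -0.0, -1.0]]
contact_force: [1.5, -5.5, 5.8]
gripper_width: 0.0399
grip_force: 3.1
```

Call:
drive_tool(gripper=[0.1,0.1,0.1,0.1,0.1], translation=[[0.002,0,0],[0.002,0,0],[0.002,0,0],[0.002,0,0],[0,0,0]], turn=[[0,0,0],[0,0,0],[0,0,0],[0,0,0],[0,0,0]])

```text
time_s: 10.93
tool_pos: [0.5981, 0.229, 0.0339]
orientation: [[-0.285, 0.959, 0.001], [0.959, 0.285, -0.003], [-0.003, -0.0, -1.0]]
contact_force: [1.5, -5.0, 4.4]
gripper_width: 0.0398
grip_force: 2.8
```

```bash
python3 -c "
from h import *
st()"
```

```text
t 10.9333 jig [[ 12.3124 -92.9613]] z 0.033923342846104675 yaw 90.19813302545258 Fjig 0.03795562954008025 -5.268470434455477 4.3915858059075115 w 0.03982640759124428 [-12.321   59.6205 -24.0985  93.3903  37.745   35.4232 -40.7683]
```

Call:
drive_tool(gripper=[0.1,0.1,0.1,0.1], translation=[[0.0015,0,0],[0.0015,0,0],[0.0015,0,0],[0,0,0]], turn=[[0,0,0],[0,0,0],[0,0,0],[0,0,0]])

```text
time_s: 11.27
tool_pos: [0.5976, 0.2303, 0.0339]
orientation: [[-0.284, 0.959, 0.001], [0.959, 0.284, -0.007], [-0.007, -0.001, -1.0]]
contact_force: [2.8, -9.9, 6.6]
gripper_width: 0.0397
grip_force: 4.7
```

```bash
python3 -c "
from h import *
st()"
```

```text
t 11.2667 jig [[ 12.2588 -91.5504]] z 0.033853776366399996 yaw 90.11345855206174 Fjig -0.11020307711249666 -10.3263535886446 6.573202915760814 w 0.03972691984567044 [-12.6767  59.6137 -23.8969  93.3189  37.7473  35.5643 -41.0831]
```

Call:
drive_tool(gripper=[0.1,0.1,0.1,0.1], translation=[[0.0015,0,0],[0.0015,0,0],[0.001,0,0],[0,0,0]], turn=[[0,0,0],[0,0,0],[0,0,0],[0,0,0]])

```text
time_s: 11.6
tool_pos: [0.5976, 0.2304, 0.0339]
orientation: [[-0.282, 0.959, 0.002], [0.959, 0.282, -0.013], [-0.013, -0.002, -1.0]]
contact_force: [3.8, -15.1, 7.8]
gripper_width: 0.0396
grip_force: 7.3
```

```bash
python3 -c "
from h import *
st()"
```

```text
t 11.6 jig [[ 12.2433 -91.401 ]] z 0.03386782975938377 yaw 90.0145907964139 Fjig -0.5576947822492135 -15.566570957966094 7.845203619898135 w 0.0396391830749021 [-12.9712  59.5925 -23.6533  93.2542  37.773   35.7285 -41.3511]
```

The plate has stalled at the stop, with force rising to 15 N and no motion. I'll lift and re-seat it once against the rail with two fingers before clamping.

Call:
drive_tool(gripper=[-0.36,-0.36,-0.36,-0.36,-0.36,-0.36,-0.36,-0.36], translation=[[-0.006,0,0],[-0.01,0,0],[0,0,-0.03],[0,0,-0.035],[0,0,-0.035],[0.029,-0.019,0],[0.029,-0.019,0],[0.029,-0.019,0]], turn=[[0,0,0],[0,0,0],[0,0,0],[0,0,0],[0,0,0],[0,0,0],[0,0,0],[0,0,0]])

```text
time_s: 12.27
tool_pos: [0.519, 0.292, 0.1343]
orientation: [[-0.285, 0.959, -0.0], [0.958, 0.285, 0.003], [0.003, 0.001, -1.0]]
contact_force: [0.4, 0.3, -0.0]
gripper_width: 0.0599
grip_force: 0.0
```

Call:
drive_tool(gripper=[-0.36,-0.36,-0.36,-0.36,-0.36,-0.36,-0.36,-0.36], translation=[[0.029,-0.019,0],[0.029,-0.019,0],[0,0,0],[0,0,0],[0,0,0],[0,0,0],[0,0,0],[0,0,0]], turn=[[0,0,0],[0,0,0],[0,0,-0.12],[0,0,-0.12],[0,0,-0.12],[0,0,-0.12],[0,0,-0.12],[0,0,-0.12]])

```text
time_s: 12.93
tool_pos: [0.466, 0.3362, 0.1335]
orientation: [[-0.851, 0.525, -0.002], [0.525, 0.851, 0.002], [0.002, 0.001, -1.0]]
contact_force: [0.5, -0.0, -0.2]
gripper_width: 0.0603
grip_force: 0.0
```

Call:
drive_tool(gripper=[-0.36,-0.36,-0.36,-0.36,-0.36,-0.36,-0.36,-0.36], translation=[[0,0,0],[0,0,0],[0,0,0],[0,0,0],[0,0,0],[0,0,0],[0,0,0],[0,0,0]], turn=[[0,0,-0.12],[0,0,-0.12],[0,0,-0.12],[0,0,-0.12],[0,0,-0.12],[0,0,-0.12],[0,0,-0.12],[0,0,0]])

```text
time_s: 13.6
tool_pos: [0.4662, 0.3357, 0.1334]
orientation: [[-0.96, -0.279, -0.002], [-0.279, 0.96, 0.002], [0.002, 0.002, -1.0]]
contact_force: [-0.8, -0.3, 0.4]
gripper_width: 0.0603
grip_force: 0.0
```

```bash
python3 -c "
from h import *
st()"
```

```text
t 13.6 jig [[-84.1115  46.6113]] z 0.1333520191640447 yaw -180.13353367605183 Fjig -0.8348145196301535 -0.08132690644674362 0.40460332239975977 w 0.060322439680407486 [-13.592   53.56   -48.8648 103.3525  52.8761  49.206   17.6059]
```

Call:
drive_tool(gripper=[-0.36,-0.36,-0.36,-0.36,-0.36,-0.36,-0.36,-0.36], translation=[[0,-0.006,0.03],[0,0,0.03],[0,0,0.025],[0,0,0.01],[0,0,0.004],[-0.012,0,0],[-0.012,0,0],[-0.01,0,0]], turn=[[0,0,0],[0,0,0],[0,0,0],[0,0,0],[0,0,0],[0,0,0],[0,0,0],[0,0,0]])

```text
time_s: 14.27
tool_pos: [0.5023, 0.3402, 0.0361]
orientation: [[-0.962, -0.274, 0.001], [-0.274, 0.962, 0.002], [-0.002, 0.002, -1.0]]
contact_force: [0.5, 0.0, 0.2]
gripper_width: 0.0599
grip_force: 0.0
```

Call:
drive_tool(gripper=[-0.36,-0.36,-0.36,-0.36,-0.36,-0.36,-0.36], translation=[[-0.004,0,0],[-0.003,0,0],[-0.002,0,0],[-0.0015,0,0],[-0.001,0,0],[-0.001,0,0],[0,0,0]], turn=[[0,0,0],[0,0,0],[0,0,0],[0,0,0],[0,0,0],[0,0,0],[0,0,0]])

```text
time_s: 14.85
tool_pos: [0.5107, 0.3421, 0.0349]
orientation: [[-0.961, -0.278, -0.004], [-0.278, 0.961, -0.001], [0.004, -0.0, -1.0]]
contact_force: [-5.2, -1.0, 4.5]
gripper_width: 0.0597
grip_force: 2.8
```

```bash
python3 -c "
from h import *
st()"
```

```text
t 14.85 jig [[-39.685   40.2253]] z 0.03485601272947936 yaw -180.21490143274116 Fjig -5.301550798497475 0.5476633967672869 4.543382557106349 w 0.05971336908029518 [-15.0924  63.3325 -43.6028  97.4327  59.3072  45.6741  18.0843]
```

Call:
drive_tool(gripper=[-0.36,-0.36,-0.36,-0.36,-0.36], translation=[[-0.0015,0,0],[-0.0015,0,0],[-0.001,0,0],[-0.001,0,0],[0,0,0]], turn=[[0,0,0],[0,0,0],[0,0,0],[0,0,0],[0,0,0]])

```text
time_s: 15.27
tool_pos: [0.5121, 0.3424, 0.0347]
orientation: [[-0.96, -0.279, -0.009], [-0.279, 0.96, -0.005], [0.01, -0.002, -1.0]]
contact_force: [-12.3, -4.4, 9.9]
gripper_width: 0.0602
grip_force: 6.9
```

```bash
python3 -c "
from h import *
st()"
```

```text
t 15.2667 jig [[-38.2149  40.1327]] z 0.03473286991424906 yaw -180.13109005658401 Fjig -13.088262275851978 -0.7516359176249554 9.868734615552977 w 0.06024097801830856 [-14.9998  63.5591 -43.846   96.8143  58.7665  46.3354  18.9076]
```

Call:
drive_tool(gripper=[1,1,1,1,1,1,1,1], translation=[[0.006,0,0],[0.012,0,0],[0.012,0,0],[0,0,-0.03],[0,0,-0.035],[0,0,-0.035],[0,0,0],[0,0,0]], turn=[[0,0,0],[0,0,0],[0,0,0],[0,0,0],[0,0,0],[0,0,0],[0,0,0.12],[0,0,0.12]])

```text
time_s: 15.93
tool_pos: [0.4907, 0.3366, 0.1372]
orientation: [[-0.999, -0.033, 0.004], [-0.033, 0.999, 0.004], [-0.004, 0.004, -1.0]]
contact_force: [-0.7, -0.6, -1.4]
gripper_width: 0.0089
grip_force: 0.0
```

Call:
drive_tool(gripper=[1,1,1,1,1,1,1,1], translation=[[0,0,0],[0,0,0],[0,0,0],[0,0,0],[0,0,0],[0,0,0],[0,0,0],[0,0,0]], turn=[[0,0,0.12],[0,0,0.12],[0,0,0.12],[0,0,0.12],[0,0,0.12],[0,0,0.12],[0,0,0.12],[0,0,0.107]])

```text
time_s: 16.6
tool_pos: [0.4898, 0.3354, 0.1349]
orientation: [[-0.611, 0.792, 0.001], [0.792, 0.611, 0.0], [-0.0, 0.001, -1.0]]
contact_force: [-0.2, -0.1, -0.8]
gripper_width: 0.0007
grip_force: 0.0
```

```bash
python3 - <<'E'
from h import *
st()
im=cv2.imread("pics/scene0.png")
for p in[(350,358),(372,372),(400,378),(372,372),(340,460)]: print(p,inv(ray("scene",[p],.02)))
print("lever tip px",proj("scene",T(J,[(-146,110.5,32.5),(-53.3,148,32.5)])), inv(ray("scene",[(316.5,357.5)],.0325)),inv(ray("scene",[(263,367)],.045)))
E
```

```text
t 16.6 jig [[-61.6144  39.7095]] z 0.13494066007836902 yaw 111.29409316412278 Fjig -0.19741068477385046 -0.03208636040927813 -0.759894378714255 w 0.0007207992964614266 [-20.7539  49.6514 -32.4388 100.4764  38.2786  41.354  -36.08  ]
(350, 358) [[-200.8843   87.1133]]
(372, 372) [[-244.7186  109.1379]]
(400, 378) [[-295.2271  111.566 ]]
(372, 372) [[-244.7186  109.1379]]
(340, 460) [[-218.0816  281.9078]]
lever tip px [[318.1085 359.1841]
 [263.018  367.4983]] [[-142.3612  107.4829]] [[-56.4231 155.357 ]]
```

Call:
drive_tool(gripper=[1,1,1,1,1,1,1,1], translation=[[0.0274,-0.0067,0],[0.0274,-0.0067,0],[0.0274,-0.0067,0],[0.0274,-0.0067,0],[0.0274,-0.0067,0],[0,0,0.035],[0,0,0.035],[0,0,0.015]], turn=[[0,0,0],[0,0,0],[0,0,0],[0,0,0],[0,0,0],[0,0,-0.012],[0,0,0],[0,0,0]])

```text
time_s: 17.27
tool_pos: [0.3775, 0.4218, 0.0469]
orientation: [[-0.626, 0.78, -0.001], [0.78, 0.626, -0.003], [-0.001, -0.003, -1.0]]
contact_force: [0.1, -0.7, -0.2]
gripper_width: 0.0002
grip_force: 0.0
```

Call:
drive_tool(gripper=[1,1,1,1,1], translation=[[0,0,0.006],[0,0,0],[-0.006,0,0],[-0.006,0,0],[-0.004,0,0]], turn=[[0,0,0],[0,0,0],[0,0,0],[0,0,0],[0,0,0]])

```text
time_s: 17.68
tool_pos: [0.3904, 0.4096, 0.0449]
orientation: [[-0.624, 0.782, 0.002], [0.782, 0.624, 0.001], [-0.001, 0.002, -1.0]]
contact_force: [0.5, -0.3, 0.7]
gripper_width: 0.0007
grip_force: 0.0
```

```bash
python3 -c "
from h import *
st()
a=env.read_camera('scene')
cv2.imwrite('pics/e.png',cv2.resize(a[280:430,170:370],(800,600)))"
```

```text
t 17.6833 jig [[-136.0654  138.8705]] z 0.044941596029393356 yaw 112.23383500449408 Fjig 0.432935086105974 -0.4583803780763796 0.7123371251134051 w 0.0006808784413186085 [-37.482   55.3633 -23.4775 107.0869  45.8088  27.2869 -55.149 ]
```

View pics/e.png

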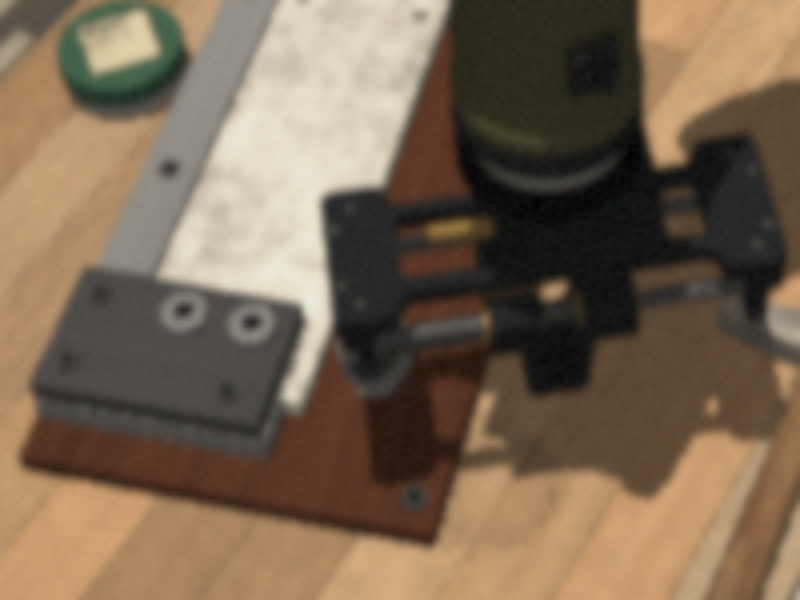

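The finger stands behind the grip at (555,350), and the plate's edge reaches the stop at (295,410). I'll swing the lever by arcing about the pivot.

Call:
drive_tool(gripper=[1,1,1,1,1,1,1,1], translation=[[-0.004,0,0],[-0.0081,-0.0014,0],[-0.0081,-0.0014,0],[-0.0081,-0.0014,0],[-0.0081,-0.0014,0],[-0.0081,-0.0014,0],[-0.0081,-0.0014,0],[0,0,0]], turn=[[0,0,0],[0,0,-0.1],[0,0,-0.1],[0,0,-0.1],[0,0,-0.1],[0,0,-0.1],[0,0,-0.1],[0,0,0]])

```text
time_s: 18.4
tool_pos: [0.4264, 0.3699, 0.0438]
orientation: [[-0.956, 0.292, 0.001], [0.292, 0.956, -0.001], [-0.001, -0.0, -1.0]]
contact_force: [0.8, -0.2, -0.4]
gripper_width: 0.0006
grip_force: 0.0
```

```bash
cat >>h.py <<'E'
def lev():
    s=st();R=s["orientation"];q=inv(s["tool_pos"][None])[0]-[-53.3,148];y=np.arctan2(R[1,0],R[0,0])-J[2]
    x=np.array([np.cos(y),np.sin(y)]);yy=np.array([x[1],-x[0]])
    print("d",q@x,"r",-q@yy,"theta",(y+np.pi/2-np.radians(202))%(2*np.pi),"F tool",R.T@s["contact_force"])
E
python3 -c "
from h import *
lev()"
```

```text
t 18.4 jig [[-112.7374   90.6292]] z 0.04379054096040233 yaw 146.64868575095355 Fjig 0.6803465952907798 -0.37437821092928086 -0.40025364542277553 w 0.0005508600283091022 [-27.1629  57.2445 -32.3359 106.966   55.4943  33.1614 -23.6662]
d 18.108208759287244 r 80.59965312255889 theta 0.6047336478429832 F tool [-0.7737  0.0615  0.401 ]
```

Call:
drive_tool(gripper=[1,1,1,1,1,1], translation=[[-0.0081,-0.0014,0],[-0.0081,-0.0014,0],[-0.0081,-0.0014,0],[-0.0081,-0.0014,0],[-0.0041,-0.0008,0],[0,0,0]], turn=[[0,0,-0.1],[0,0,-0.1],[0,0,-0.1],[0,0,-0.1],[0,0,-0.05],[0,0,0]])

```text
time_s: 18.9
tool_pos: [0.4604, 0.3608, 0.0438]
orientation: [[-0.989, -0.151, 0.0], [-0.151, 0.989, 0.0], [-0.0, 0.0, -1.0]]
contact_force: [0.6, 0.4, 0.1]
gripper_width: 0.0005
grip_force: 0.0
```

```bash
python3 -c "
from h import *
lev()"
```

```text
t 18.9 jig [[-82.6308  72.3166]] z 0.04375183570152317 yaw -187.70004916203504 Fjig 0.6984087123559544 0.19623143765078335 0.13280150076084316 w 0.00048601538483037353 [-20.82    59.9094 -39.4151 103.1574  58.5613  40.0671   4.0787]
d 18.925689629928097 r 78.93089473781329 theta 1.0524326809132019 F tool [-0.6658  0.2881 -0.1326]
```

Call:
drive_tool(gripper=[1,1,1,1,1], translation=[[-0.0041,-0.0008,0],[-0.0041,-0.0008,0],[-0.003,0,0],[-0.002,0,0],[0,0,0]], turn=[[0,0,-0.05],[0,0,-0.05],[0,0,-0.04],[0,0,-0.03],[0,0,0]])

```text
time_s: 19.32
tool_pos: [0.4708, 0.361, 0.0435]
orientation: [[-0.949, -0.317, -0.003], [-0.317, 0.949, -0.004], [0.004, -0.002, -1.0]]
contact_force: [-3.5, -3.3, 3.9]
gripper_width: 0.0006
grip_force: 2.2
```

```bash
python3 -c "
from h import *
lev()"
```

```text
t 19.3167 jig [[-72.6582  69.5723]] z 0.04348783271357084 yaw -177.90666737115373 Fjig -4.329710105157561 -2.1969009315637695 3.903690083875511 w 0.0006092194022645511 [-19.2039  61.0795 -41.8797 101.3345  59.0798  42.9664  14.9147]
d 22.210092350786333 r 77.66827696103478 theta 1.2233594380689397 F tool [ 4.423  -2.0465 -3.8807]
```

Contact force is now 4 N and rising. I'll finish tightening with small steps.

Call:
drive_tool(gripper=[1,1,1,1,1,1], translation=[[-0.0015,0,0],[-0.0015,0,0],[-0.0015,0,0],[-0.0015,0,0],[-0.001,0,0],[0,0,0]], turn=[[0,0,-0.01],[0,0,-0.01],[0,0,0],[0,0,0],[0,0,0],[0,0,0]])

```text
time_s: 19.82
tool_pos: [0.4762, 0.3621, 0.0433]
orientation: [[-0.942, -0.335, -0.005], [-0.335, 0.942, -0.006], [0.006, -0.004, -1.0]]
contact_force: [-5.4, -6.5, 3.3]
gripper_width: 0.0
grip_force: 3.8
```

```bash
python3 -c "
from h import *
lev()"
```

```text
t 19.8167 jig [[-67.0757  69.1315]] z 0.04328112265735168 yaw -176.78624143768766 Fjig -6.979491928420014 -4.762466571342589 3.2757793319351394 w 5.309381899163768e-06 [-18.911   61.4723 -42.3194 100.2524  58.6724  43.9472  17.0467]
d 18.1755447748295 r 77.97217415651373 theta 1.2429145596326538 F tool [ 7.2566 -4.3782 -3.2092]
```

Call:
drive_tool(gripper=[1,1,1,1,1,1], translation=[[-0.0015,0,0],[-0.0015,0,0],[-0.0015,0,0],[-0.0015,0,0],[-0.0015,0,0],[0,0,0]], turn=[[0,0,0],[0,0,0],[0,0,0],[0,0,0],[0,0,0],[0,0,0]])

```text
time_s: 20.32
tool_pos: [0.4771, 0.3625, 0.0431]
orientation: [[-0.941, -0.338, -0.014], [-0.338, 0.941, -0.013], [0.018, -0.007, -1.0]]
contact_force: [-18.7, -12.4, 14.5]
gripper_width: 0.0004
grip_force: 11.0
```

```bash
python3 -c "
from h import *
lev()"
```

```text
t 20.3167 jig [[-66.1591  69.1901]] z 0.04309279707044841 yaw -176.61565015948716 Fjig -21.405112355222826 -6.61301872713695 14.548948908095564 w 0.00038176802375575436 [-18.7515  61.8081 -42.7448  99.4403  57.7825  44.9889  18.2907]
d 17.489133061462372 r 77.91334652573109 theta 1.245891939112438 F tool [ 22.012   -5.4421 -14.1222]
```

The lever stalled at 22 N, so it's at the end stop. I'll release, lift clear and check.

Call:
drive_tool(gripper=[1,1,1,1,1,1,1,1], translation=[[0.006,0,0],[0.01,0,0],[0.012,0,0],[0,0,-0.035],[0,0,-0.04],[0,0,-0.04],[0.02,-0.035,0],[0.02,-0.035,0]], turn=[[0,0,0],[0,0,0],[0,0,0],[0,0,0],[0,0,0],[0,0,0],[0,0,0],[0,0,0]])

```text
time_s: 20.98
tool_pos: [0.4465, 0.2819, 0.1618]
orientation: [[-0.942, -0.337, 0.005], [-0.337, 0.942, 0.007], [-0.007, 0.005, -1.0]]
contact_force: [0.8, -1.6, -0.9]
gripper_width: 0.0003
grip_force: 0.0
```

Call:
drive_tool(gripper=[1,1,1,1,1,1,1,1], translation=[[0,-0.038,-0.01],[0,-0.038,-0.01],[0,-0.038,-0.01],[0,-0.038,-0.01],[0,-0.038,0],[0,-0.038,0],[0,0,0],[0,0,0]], turn=[[0,0,0],[0,0,0],[0,0,0],[0,0,0],[0,0,0],[0,0,0],[0,0,0],[0,0,0]])

```text
time_s: 21.65
tool_pos: [0.5235, 0.0614, 0.1985]
orientation: [[-0.944, -0.33, 0.0], [-0.33, 0.944, -0.001], [0.0, -0.001, -1.0]]
contact_force: [0.0, 2.0, -1.1]
gripper_width: 0.0004
grip_force: 0.0
```

```bash
python3 -c "
from h import *
lev()
a=env.read_camera('scene');b=env.read_camera('side')
cv2.imwrite('pics/f.png',np.hstack([cv2.resize(a[220:420,160:360],(400,400)),cv2.resize(b[140:270,270:400],(400,400))]))"
```

```text
t 21.65 jig [[-106.4098 -232.7359]] z 0.19850728748471186 yaw -177.12050286702006 Fjig 0.5795717398443485 1.9056923445034715 -1.095776678546233 w 0.00041257782932485273 [ 18.7883  45.978  -53.3784 108.8343  48.0658  50.9645  49.9092]
d 72.16918754534899 r 377.5871851339088 theta 1.2370805971283811 F tool [-0.6747  1.8751  1.094 ]
```

View pics/f.png

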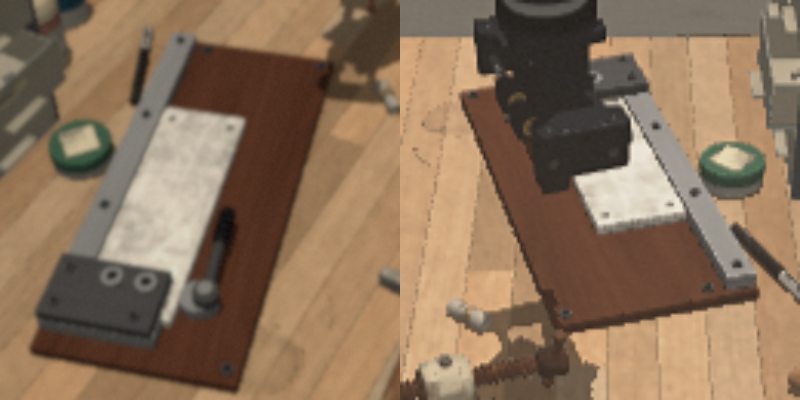

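The plate is flat on the rail and under the bridge. The lever is parallel to the rail, with its tip at (228,210) in the scene half, and the bystanders are unmoved. I'll do a numeric check and hand in if it agrees.

```bash
python3 - <<'E'
from h import *
r=inv(ray("scene",[(243.5,274),(282,279.5)],.023));l=inv(ray("scene",[(274,326)],.035))
print(r,l)
if abs(r[:,1].mean()+80)<8 and abs(r[:,0].mean()-16)<6 and abs(l[0,0]+50)<12 and abs(l[0,1]-49)<15: print(env.job_done())
E
```

```text
[[ 57.9281 -78.696 ]
 [-26.9519 -79.3943]] [[-47.6666  54.4995]]
the job is handed in; nothing more can be done
None
```

The plate is flat against the rail, under the bridge and up to the stop; the cam lever was pushed until it stopped moving, then released, and the job was handed in at about 22 s of the 64 s.

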